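Find the weak spring clip and put it in the reject holder

TASK

Three spring clips that look alike each grip a white card on the plywood test board, and one of them has gone weak: tug them upward to feel which one slides off its card easily, and leave the two good ones where they are on their cards. Stand the weak clip down on the bare bench and let go, then take it again by its two broad faces and stand it upright between the two end plates of the red reject holder, on the holder's floor. Do not drop a clip, and leave the tape measure where it is.

Things in the scene. Friction and masses are not known exactly. Their poses are not given: they have to be found in the camera images.
- clip_a: one of three identical-looking blue spring clips, 44 (x) by 22 (y) by 78 mm high, 0.12 kg; origin at the centre of its underside, z up. Its top 30 mm (48 to 78 mm up) is a rigid head, gripped across x (by its ends, 44 mm) or across y (by its broad faces, 22 mm). Below, a steel spring jaw on the +y side presses the card: do not grip there. It stands by itself on feet 30 mm along y
- clip_b: blue spring clip, same size, frame and look as clip_a. The clips start mouth-down over the cards, undersides on the board's base, x along the board's x; places are shuffled and only the feel tells which of the three is weak. Pulled straight up, a good clip holds to 8 N or more (weight included), the weak one slides at under 5 N and leaves its card after about 30 mm
- clip_c: blue spring clip, same size, frame, look and start as clip_a and clip_b
- board: plywood test board, fixed, 110 (x) by 200 (y) by 12 mm; origin at the centre of its underside. Three upright white cards at x = 0, y = -60, 0, 60 mm: 24 mm along x, 4 thick along y, rising 32 above the base. By each card, guard plates at y +-20.5 mm (28 mm along x, up to z = 88 mm; clip top at 90) let a clip be gripped only by its ends, across x
- holder: red reject holder, fixed; base 100 (x) by 75 (y) by 8 mm, origin at the centre of its underside. The clip stands on the base at its centre, x along the holder's x (either way round). End plates (18 mm along y, up to z = 86 mm) leave 56 mm along x, so here the clip is held only by its broad faces, across y; 6 mm high lips leave 42 mm along y
- tape_measure: yellow tape measure, 38 x 80 x 64 mm, loose on the bench, a bystander; origin at the centre of its underside
Mind the look-alikes: they are no part of the job. What is shaped like the clip_b but black or pink is not meant. Leave any pink look-alike of the clip_a alone.

How it is judged:
By the outcome, as a careful person would: the job done as asked, in the order asked, and still so for the second after the job is handed in, with the robot touching nothing.
It also fails if it takes over 72 s, if anything falls off the work surface, if the arm or the gripper's body presses on something with over 40 N, if the wrist force passes 120 N, or if a joint passes its speed limit or range.

ROBOT

A 6-joint arm with a two-finger parallel gripper is mounted at the origin on a cart in front of the work surface, level with it; the furniture and walls round the work are solid. World frame = base frame: x ahead of the robot, y to its left, z up, the work surface at z = 0. Lengths are in mm, angles in rad, forces in N, time in s.
With the tool pointing down it reaches from about 350 to 775 mm from the base axis. Payload 7.3 kg.
Tool frame: the origin (TCP) lies at the very end of the fingers, on their centre line; the grasp point (between the pads) lies 19 mm behind it; z points along the fingers, y is the line along which they close (so a half turn about z gives the same grasp; the last joint's range is limited). The gripper opens to 92 mm and grips with 3 to 60 N. Pads are 19 mm wide; open, the fingers measure 130 mm over their backs; the gripper's body (75 mm by 190 mm) begins 47 mm behind the grasp point.
Start: joints at [1.149, 0.342, 1.524, -0, 1.275, -0.146], TCP at [142.951, 505.183, 226.741] pointing down, gripper open.
Joint ranges: [-2.53, 2.53], [-0.77, 2.02], [0.04, 2.7], [-1, 4.14], [0.28, 2.66], [-3.11, 3.11]. Speed limits (rad/s): [2.57, 2.57, 3.14, 3.14, 3.14, 3.14].

INTERFACE

Orientations are given as [roll, pitch, yaw] about the fixed x, y, z axes, in that order (R = Rz(yaw) Ry(pitch) Rx(roll)).
In Python, from plant import bot gives the robot as it stands.
- The arm moves only by the tool jog_arm, never from a script. Its argument "targets" is a list of rows, each an object with "xyz": the shift along the tool's x, y, z as a fraction of full scale, a list of three; "spin": the turn about the tool's z as a fraction of full scale. In form: [{"xyz": [x, y, z], "spin": spin}, ...]. A call has exactly 10 rows; each row shifts and turns the commanded pose from where the row before left it, along the tool's axes as they then stand; what a row does not reach is not made up. Full scale, the value 1, is 80 mm for a shift and 0.1 rad for a turn. A row lasts 1/8 s, in which the tool goes at most 62.5 mm and 10.7 degrees, less where a joint would pass 70% of its speed; a pose out of reach is approached as far as the arm can. A call with a number of a shift or a turn outside -1 to 1 is refused whole. A call with a gripper value outside its range is refused whole. "gripper" is the opening in per cent of the stroke, from 0 (shut) to 100 (fully open), set as the call begins (left out, the last holds). The fingers move at their own pace and stop on an object; the grip force is fixed at half the most. Time passes only in rows, so rows that do not move let the fingers close, or fill a call up. It gives the time, the measured TCP pose, the force, the opening and the grip force at its end, in the units of the state.
- bot.get_obs(): the state, without advancing time (a new reading comes with each control period).
- bot.capture(name): name is "scene" or "top" or "wrist"; returns the picture (400x640x3 uint8, blue, green, red); there is no depth.
- bot.get_calibration(name): a dict with "vfov" (degrees; the focal length in pixels is half the picture's height over the tangent of half this angle, whatever the lens; pixels are square), "cx", "cy" (the principal point, pixels), "eye" and "rotation" of the camera in the world. Camera axes: x right, y down, z forward; pixel columns grow to the right and rows downward; lengths in mm; the calibration is good to about 2 mm. A picture is of the moment at which its call begins: read the wrist's pose just before it. get_calibration takes no time and is no camera call; for the wrist camera it gives the pose at the moment of the call.
- bot.close_job(): hands the job in; it is judged then, once.
The state is a dict: "time": time; "joint_positions": joint angles; "dq": joint speeds; "tau": joint torques, N m; "tool_pos": TCP position; "tcp_rot": TCP orientation; "contact_force": force on the tool from outside, world axes, zero at the start; "moment": the same for the moment, N m; "grip_width": finger opening in mm; "finger_force": force on a finger pad.
Only numpy, scipy, OpenCV 4.12 (cv2) and the standard library are available. Lean on these libraries where they do the work, as an engineer would, in place of code of your own. Each camera call takes 0.05 s, during which the arm holds its last target. There are 200 camera calls.

## Working session

There is one attempt and no reset: what is moved stays moved. The work goes in short steps, Python scripts to look and compute and a tool call to move; the robot and the scene stay as the last step left them, time stands still between calls to the robot, and variables do not carry over. Pictures are saved under pics/ and viewed, at most 10 in all, crops included, and the job is handed in when it is done.

Besides the shell and the picture viewer there is one more tool, called after "Emit:" as name(argument=value, ...), one argument or row to a line, values as JSON. jog_arm: Moves the arm, as the interface text tells. Shift numbers are shares of 80 mm and turn numbers shares of 0.1 rad, none past 1 either way. Its arguments: {"type":"object","properties":{"targets":{"type":"array","items":{"type":"object","properties":{"xyz":{"type":"array","items":{"type":"number"}},"spin":{"type":"number"}}}},"gripper":{"type":"number"}},"required":["targets"]}

```bash
mkdir -p pics; cat > h.py <<'E'
import numpy as np,cv2
from plant import bot
def snap(n,f):
    c=bot.get_calibration(n); im=np.array(bot.capture(n)); cv2.imwrite('pics/'+f+'.png',im); return im,c
def ray(c,u,v,z):
    f=200/np.tan(np.radians(c['vfov'])/2)
    d=np.array(c['rotation'])@np.array([(u-c['cx'])/f,(v-c['cy'])/f,1]); e=np.array(c['eye'])
    return e+d*(z-e[2])/d[2]
def proj(c,p):
    f=200/np.tan(np.radians(c['vfov'])/2)
    q=np.array(c['rotation']).T@(np.array(p)-np.array(c['eye'])); return f*q[0]/q[2]+c['cx'],f*q[1]/q[2]+c['cy']
E
python3 - <<'E'
from h import *
for n in('top','scene'):
    im,c=snap(n,n+'0'); print(c)
print(bot.get_obs())
E
```

```text
{'vfov': 43.89987527049149, 'cx': 320.79038941172576, 'cy': 196.03952545838658, 'eye': array([ 386.88042917,   30.51082291, 1714.9061268 ]), 'rotation': array([-3.04678781e+00,  1.98856140e-03, -1.59998312e+00])}
{'vfov': 42.287131595208244, 'cx': 318.4940739392637, 'cy': 195.39835775120073, 'eye': array([-440.32612843, -649.99825646, 1053.43788831]), 'rotation': array([-2.27694735,  0.01331026, -0.96735253])}
{'time': 0.1, 'joint_positions': array([ 1.14898366e+00,  3.42667359e-01,  1.52489703e+00, -9.70927792e-07,
        1.27538565e+00, -1.45991790e-01]), 'dq': array([-4.13347937e-04, -3.37002564e-03, -5.96428719e-03,  1.39648124e-03,
       -9.56704324e-05, -2.27304473e-03]), 'tau': array([ 2.72568075e-03, -4.32007813e+01, -2.44696158e+01,  7.19389971e-02,
        5.26853988e-02, -5.72950285e-05]), 'tool_pos': array([142.80779082, 504.84276108, 226.11556097]), 'tcp_rot': array([-3.14024957e+00, -1.96545237e-04,  2.86577193e+00]), 'contact_force': array([ 0.38280091, -0.00882526, -0.70003828]), 'moment': array([0.00916734, 0.00762681, 0.00484554]), 'finger_force': 0.0, 'grip_width': 91.94652185219537}
```

View pics/top0.png

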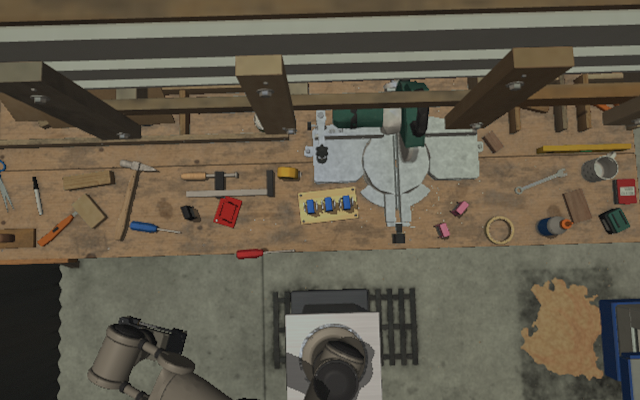

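View pics/scene0.png

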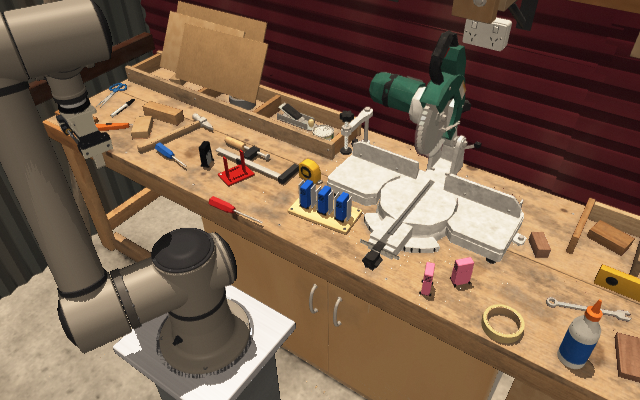

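The top view shows the board with the clips around (310,206), (329,204) and (347,202), the red holder at (228,211), the tape at (288,172) and a black look-alike at (190,212). The scene view shows the pink look-alikes and the saw well clear of them, to the right.

```bash
sed -i 's/^import numpy.*/&\nfrom scipy.spatial.transform import Rotation as Ro/; s/np.array(c\[.rotation.\])/Ro.from_euler("xyz",c["rotation"]).as_matrix()/' h.py
python3 - <<'E'
from h import *
im=cv2.imread('pics/top0.png')
a=cv2.resize(im[175:240,290:370],None,fx=7,fy=7,interpolation=cv2.INTER_CUBIC)[:, :]
b=cv2.resize(im[190:235,205:250],None,fx=5,fy=5,interpolation=cv2.INTER_CUBIC)
o=np.zeros((455,785,3),np.uint8);o[:,:560]=a;o[:225,560:785]=b
cv2.imwrite('pics/crop.png',o)
c=bot.get_calibration('top')
for p in((310,206),(329,204),(347,202)):print(ray(c,*p,90))
print(ray(c,228,211,8),ray(c,288,172,64),ray(c,190,212,78))
E
```

```text
[509.628871    65.59894968  90.        ]
[514.3811686    3.04972845  90.        ]
[519.23277297 -56.25463886  90.        ]
[506.84236922 350.33697909   8.        ] [628.17213491 136.89416497  64.        ] [502.29460848 462.84078455  78.        ]
```

View pics/crop.png

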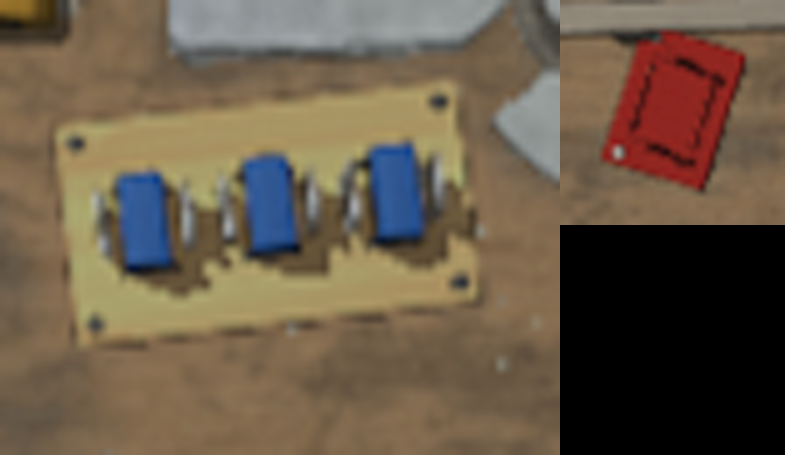

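The enlarged crop shows the clip tops at about (145,222), (271,204) and (397,193) in crop pixels. The board's corners are (58,130), (455,85), (478,300) and (80,345), and the holder is rotated by about 20°.

```bash
python3 - <<'E'
from h import *
c=bot.get_calibration('top')
A=lambda u,v,z:ray(c,290+u/7-.43,175+v/7-.43,z)[:2]
B=lambda u,v,z:ray(c,205+(u-560)/5-.4,190+v/5-.4,z)[:2]
P=[A(*p,12) for p in((58,130),(455,85),(478,300),(80,345))]
print(np.round(P),np.mean(P,0)); 
e=P[0]-P[1]+P[3]-P[2]; print('board y-dir yaw-90',np.degrees(np.arctan2(e[1],e[0]))-90)
T=[A(*p,90) for p in((145,222),(271,204),(397,193))];print(np.round(T,1))
Q=[B(*p,8) for p in((662,30),(745,55),(703,190),(605,158))]
print(np.round(Q),np.mean(Q,0),[np.linalg.norm(Q[i]-Q[i-1]) for i in range(4)])
for a,b in((0,3),(1,2),(0,1),(3,2)):
  d=Q[a]-Q[b];print(np.degrees(np.arctan2(d[1],d[0])))
w=bot.get_calibration('wrist');print(w)
E
```

```text
[[561. 108.]
 [578. -88.]
 [471. -96.]
 [455. 100.]] [516.35120038   5.88843817]
board y-dir yaw-90 4.794774245244099
[[508.7  64.7]
 [515.4   5.4]
 [518.8 -53.9]]
[[560. 360.]
 [541. 303.]
 [449. 333.]
 [473. 400.]] [506.06221029 349.11514158] [np.float64(96.12416993855338), np.float64(60.216300385931014), np.float64(97.05559954421717), np.float64(71.28876308480685)]
-24.70760645439918
-18.107729687812963
71.57595460166796
70.36432468483136
{'vfov': 60.48384729595428, 'cx': 325.26790042466604, 'cy': 195.11594373531048, 'eye': array([ 61.38228569, 527.24175731, 383.57875525]), 'rotation': array([2.82589482e+00, 1.38675955e-03, 1.29533586e+00])}
```

Emit:
jog_arm(
  targets=[
    {"spin": 1},
    {"spin": 1},
    {"spin": 1},
    {"spin": 1},
    {"spin": 1},
    {"spin": 1},
    {"spin": 1},
    {"spin": 1},
    {"spin": 1},
    {"spin": 1},
  ],
)

```text
invalid input
```

Emit:
jog_arm(
  targets=[
    {"spin": 1},
    {"spin": 1},
    {"spin": 0.1},
    {"xyz": [-0.5,0.35,0]},
    {"xyz": [-0.6,0.42,0]},
    {"xyz": [-0.6,0.42,0]},
    {"xyz": [-0.6,0.42,0]},
    {"xyz": [-0.6,0.42,0]},
    {"xyz": [-0.6,0.42,0]},
    {"xyz": [-0.6,0.42,0]},
  ],
)

```text
invalid input
```

Every row seems to need both fields.

Emit:
jog_arm(
  targets=[
    {"xyz": [0,0,0],"spin": 1},
    {"xyz": [0,0,0],"spin": 1},
    {"xyz": [0,0,0],"spin": 1},
    {"xyz": [0,0,0],"spin": 1},
    {"xyz": [0,0,0],"spin": 1},
    {"xyz": [0,0,0],"spin": 1},
    {"xyz": [0,0,0],"spin": 1},
    {"xyz": [0,0,0],"spin": 1},
    {"xyz": [0,0,0],"spin": 1},
    {"xyz": [0,0,0],"spin": 1},
  ],
)

```text
time: 1.35
tool_pos: [142.8, 504.9, 226.3]
tcp_rot: [-3.141, 0.001, 1.862]
contact_force: [0.1, -0.0, 0.2]
grip_width: 92.0
finger_force: 0.0
```

Emit:
jog_arm(
  targets=[
    {"xyz": [0,0,0],"spin": 1},
    {"xyz": [0,0,0],"spin": 1},
    {"xyz": [0,0,0],"spin": 0.1},
    {"xyz": [-0.5,0.35,0],"spin": 0},
    {"xyz": [-0.6,0.42,0],"spin": 0},
    {"xyz": [-0.6,0.42,0],"spin": 0},
    {"xyz": [-0.6,0.42,0],"spin": 0},
    {"xyz": [-0.6,0.42,0],"spin": 0},
    {"xyz": [-0.6,0.42,0],"spin": 0},
    {"xyz": [-0.6,0.42,0],"spin": 0},
  ],
)

```text
time: 2.6
tool_pos: [400.5, 196.2, 226.8]
tcp_rot: [3.141, -0.0, 1.658]
contact_force: [1.6, 0.8, 0.5]
grip_width: 92.1
finger_force: 0.0
```

Emit:
jog_arm(
  targets=[
    {"xyz": [-0.5,0.35,0],"spin": 0},
    {"xyz": [-0.5,0.35,0],"spin": 0},
    {"xyz": [-0.5,0.35,0],"spin": 0},
    {"xyz": [-0.25,0.16,0],"spin": 0},
    {"xyz": [0,0,0.2],"spin": 0},
    {"xyz": [0,0,0.2],"spin": 0},
    {"xyz": [0,0,0.1],"spin": 0},
    {"xyz": [0,0,0],"spin": 0},
    {"xyz": [0,0,0],"spin": 0},
    {"xyz": [0,0,0],"spin": 0},
  ],
)

```text
time: 3.85
tool_pos: [508.2, 66.6, 187.3]
tcp_rot: [3.14, 0.0, 1.656]
contact_force: [0.2, -0.6, -0.2]
grip_width: 91.8
finger_force: 0.0
```

```bash
python3 - <<'E'
from h import *
print(bot.get_obs()['contact_force'],bot.get_obs()['tool_pos'],bot.get_obs()['tcp_rot'])
im,c=snap('wrist','w1');print(c);np.save('c1.npy',c)
E
```

```text
[ 0.20194502 -0.59616447 -0.19242581] [508.2060893   66.64733771 187.30937935] [3.14039587e+00 6.10702441e-05 1.65612462e+00]
{'vfov': 60.48384729595428, 'cx': 325.26790042466604, 'cy': 195.11594373531048, 'eye': array([500.75807119, 150.16883144, 344.75492715]), 'rotation': array([ 2.82572181e+00, -1.33663350e-03,  8.57107827e-02])}
```

View pics/w1.png

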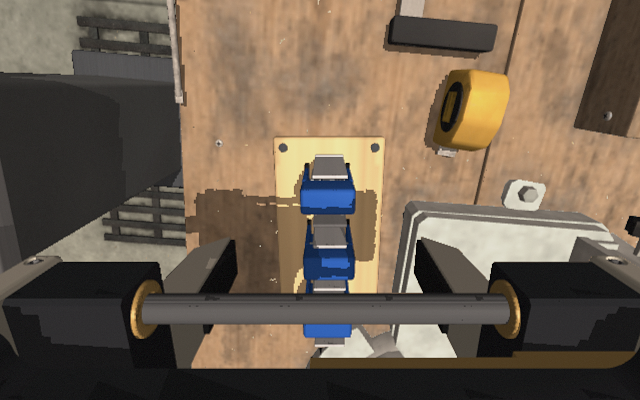

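The wrist view shows the board's far edge corners at (275,137) and (384,137). The nearest clip's top runs from x 302 to 355 at about row 200, with the other two clips behind it and the tape up at the right.

```bash
python3 - <<'E'
from h import *
c=np.load('c1.npy',allow_pickle=True).item()
P=[ray(c,u,137,12) for u in(275,384)];d=P[1]-P[0];a=np.arctan2(d[1],d[0]);m=(P[0]+P[1])/2
print(P,np.degrees(a),np.linalg.norm(d))
yd=np.array([-np.sin(a),np.cos(a),0]);b=m-100*yd;print('centre',b,[b+k*yd for k in(60,0,-60)])
im=cv2.imread('pics/w1.png')
a=np.radians(4.9);xd=np.array([np.cos(a),np.sin(a),0]);yd=np.array([-np.sin(a),np.cos(a),0]);b=np.array([516,4.5,0])
for k in(60,0,-60):
  q=[proj(c,b+sx*22*xd+(k+sy*11)*yd+[0,0,90]) for sx,sy in((1,1),(1,-1),(-1,-1),(-1,1))]
  cv2.polylines(im,[np.int32(np.round(q))],1,(0,255,255),1)
q=[proj(c,b+sx*55*xd+(sy*100)*yd+[0,0,12]) for sx,sy in((1,1),(1,-1),(-1,-1),(-1,1))]
cv2.polylines(im,[np.int32(np.round(q))],1,(0,0,255),1)
cv2.imwrite('pics/w1o.png',cv2.resize(im[120:360,220:440],None,fx=2.5,fy=2.5))
E
```

```text
[array([457.03160324,  96.60845081,  12.        ]), array([562.04479834, 105.6102304 ,  12.        ])] 4.899443739079573 105.39830730552617
centre [518.07892579   1.47472806  12.        ] [array([512.95449079,  61.25549559,  12.        ]), array([518.07892579,   1.47472806,  12.        ]), array([523.2033608 , -58.30603946,  12.        ])]
```

View pics/w1o.png

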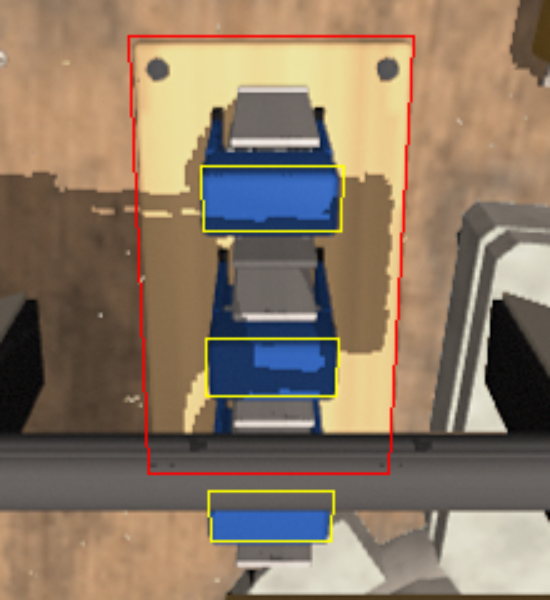

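The overlay matches the clip tops and the board, so the board centre is (516, 4.5) with a yaw of 4.9°. I'll descend on the first clip with the fingers part closed.

Emit:
jog_arm(
  gripper=68,
  targets=[
    {"xyz": [-0.03,0.03,0],"spin": 0},
    {"xyz": [0,0,0],"spin": 0},
    {"xyz": [0,0,0.2],"spin": 0},
    {"xyz": [0,0,0.3],"spin": 0},
    {"xyz": [0,0,0.3],"spin": 0},
    {"xyz": [0,0,0.3],"spin": 0},
    {"xyz": [0,0,0.2],"spin": 0},
    {"xyz": [0,0,0.15],"spin": 0},
    {"xyz": [0,0,0.1],"spin": 0},
    {"xyz": [0,0,0],"spin": 0},
  ],
)

```text
time: 5.15
tool_pos: [510.4, 64.4, 62.4]
tcp_rot: [-3.141, -0.0, 1.656]
contact_force: [0.7, -0.1, -0.9]
grip_width: 62.2
finger_force: 0.0
```

Emit:
jog_arm(
  gripper=30,
  targets=[
    {"xyz": [0,0,0],"spin": 0},
    {"xyz": [0,0,0],"spin": 0},
    {"xyz": [0,0,0],"spin": 0},
    {"xyz": [0,0,0],"spin": 0},
    {"xyz": [0,0,0],"spin": 0},
    {"xyz": [0,0,0],"spin": 0},
    {"xyz": [0,0,0],"spin": 0},
    {"xyz": [0,0,0],"spin": 0},
    {"xyz": [0,0,0],"spin": 0},
    {"xyz": [0,0,0],"spin": 0},
  ],
)

```text
time: 6.4
tool_pos: [510.7, 64.4, 63.1]
tcp_rot: [3.141, 0.0, 1.656]
contact_force: [-1.4, -0.2, 5.8]
grip_width: 43.8
finger_force: 30.0
```

Emit:
jog_arm(
  targets=[
    {"xyz": [0,0,-0.003],"spin": 0},
    {"xyz": [0,0,-0.003],"spin": 0},
    {"xyz": [0,0,-0.003],"spin": 0},
    {"xyz": [0,0,-0.003],"spin": 0},
    {"xyz": [0,0,0],"spin": 0},
    {"xyz": [0,0,0],"spin": 0},
    {"xyz": [0,0,0],"spin": 0},
    {"xyz": [0,0,0],"spin": 0},
    {"xyz": [0,0,0],"spin": 0},
    {"xyz": [0,0,0],"spin": 0},
  ],
)

```text
time: 7.65
tool_pos: [510.3, 64.4, 63.6]
tcp_rot: [-3.141, -0.0, 1.656]
contact_force: [1.1, 0.1, -2.7]
grip_width: 44.2
finger_force: 30.0
```

Emit:
jog_arm(
  targets=[
    {"xyz": [0,0,-0.002],"spin": 0},
    {"xyz": [0,0,-0.002],"spin": 0},
    {"xyz": [0,0,0],"spin": 0},
    {"xyz": [0,0,0],"spin": 0},
    {"xyz": [0,0,0],"spin": 0},
    {"xyz": [0,0,0],"spin": 0},
    {"xyz": [0,0,0],"spin": 0},
    {"xyz": [0,0,0],"spin": 0},
    {"xyz": [0,0,0],"spin": 0},
    {"xyz": [0,0,0],"spin": 0},
  ],
)

```text
time: 8.9
tool_pos: [510.4, 64.4, 64.0]
tcp_rot: [-3.141, -0.0, 1.656]
contact_force: [-2.7, -1.0, -2.2]
grip_width: 43.7
finger_force: 30.0
```

Emit:
jog_arm(
  targets=[
    {"xyz": [0,0,-0.003],"spin": 0},
    {"xyz": [0,0,-0.003],"spin": 0},
    {"xyz": [0,0,-0.002],"spin": 0},
    {"xyz": [0,0,0],"spin": 0},
    {"xyz": [0,0,0],"spin": 0},
    {"xyz": [0,0,0],"spin": 0},
    {"xyz": [0,0,0],"spin": 0},
    {"xyz": [0,0,0],"spin": 0},
    {"xyz": [0,0,0],"spin": 0},
    {"xyz": [0,0,0],"spin": 0},
  ],
)

```text
time: 10.15
tool_pos: [510.8, 64.4, 64.8]
tcp_rot: [3.141, -0.0, 1.656]
contact_force: [0.7, -1.5, -2.4]
grip_width: 43.5
finger_force: 30.0
```

```bash
python3 - <<'E'
from h import *
for i in range(6):
    o=bot.get_obs();print(np.round(o['contact_force'],1),np.round(o['tool_pos'],2),np.round(o['tau'][1:3],2),np.round(o['moment'],2)); bot.capture('wrist')
E
```

```text
[ 0.7 -1.5 -2.4] [510.76  64.41  64.76] [-46.47 -17.99] [-0.16 -0.16  0.09]
[ 0.4 -0.9 -1.6] [510.74  64.4   64.73] [-46.42 -17.94] [-0.16 -0.2   0.01]
[ 1.4 -0.9 -2.3] [510.75  64.41  64.74] [-46.41 -17.88] [-0.18 -0.23  0.03]
[ 1.  -0.3 -3.4] [510.74  64.41  64.74] [-46.34 -17.83] [-0.15 -0.27  0.  ]
[ 1.2  0.6 -1.5] [510.73  64.42  64.73] [-46.3  -17.77] [-0.15 -0.25  0.03]
[ 1.4 -0.5 -1.8] [510.72  64.41  64.75] [-46.29 -17.71] [-0.15 -0.32 -0.01]
```

Emit:
jog_arm(
  targets=[
    {"xyz": [0,0,-0.004],"spin": 0},
    {"xyz": [0,0,-0.004],"spin": 0},
    {"xyz": [0,0,-0.004],"spin": 0},
    {"xyz": [0,0,-0.004],"spin": 0},
    {"xyz": [0,0,-0.004],"spin": 0},
    {"xyz": [0,0,0],"spin": 0},
    {"xyz": [0,0,0],"spin": 0},
    {"xyz": [0,0,0],"spin": 0},
    {"xyz": [0,0,0],"spin": 0},
    {"xyz": [0,0,0],"spin": 0},
  ],
)

```text
time: 11.7
tool_pos: [510.2, 64.4, 66.2]
tcp_rot: [-3.141, -0.0, 1.656]
contact_force: [-1.4, -2.0, -1.1]
grip_width: 43.8
finger_force: 30.0
```

```bash
python3 - <<'E'
from h import *
for i in range(5):
    o=bot.get_obs();print(np.round(o['contact_force'],1),np.round(o['tool_pos'],2)); im=bot.capture('scene')
cv2.imwrite('pics/s2.png',im)
E
```

```text
[-1.4 -2.  -1.1] [510.22  64.39  66.18]
[-2.3 -0.8 -2.7] [510.27  64.41  66.18]
[-1.5 -1.6 -1.2] [510.28  64.4   66.19]
[-2.5 -1.1 -2.7] [510.33  64.4   66.21]
[-1.7 -1.2 -2.2] [510.34  64.42  66.22]
```

The force stays near 2 N over about 3 mm of travel, so this clip is sliding and is the weak one. I'll lift it off.

Emit:
jog_arm(
  targets=[
    {"xyz": [0,0,-0.03],"spin": 0},
    {"xyz": [0,0,-0.05],"spin": 0},
    {"xyz": [0,0,-0.05],"spin": 0},
    {"xyz": [0,0,-0.05],"spin": 0},
    {"xyz": [0,0,-0.05],"spin": 0},
    {"xyz": [0,0,-0.05],"spin": 0},
    {"xyz": [0,0,-0.05],"spin": 0},
    {"xyz": [0,0,-0.05],"spin": 0},
    {"xyz": [0,0,-0.05],"spin": 0},
    {"xyz": [0,0,-0.05],"spin": 0},
  ],
)

```text
time: 13.2
tool_pos: [510.6, 64.5, 105.0]
tcp_rot: [3.141, -0.0, 1.656]
contact_force: [0.3, 0.3, -1.5]
grip_width: 44.0
finger_force: 30.0
```

Emit:
jog_arm(
  targets=[
    {"xyz": [0,0,-0.1],"spin": 0},
    {"xyz": [0,0,-0.2],"spin": 0},
    {"xyz": [0,0,-0.2],"spin": 0},
    {"xyz": [0,0,-0.2],"spin": 0},
    {"xyz": [0,0,-0.2],"spin": 0},
    {"xyz": [0,0,-0.1],"spin": 0},
    {"xyz": [0,0,0],"spin": 0},
    {"xyz": [0,0,0],"spin": 0},
    {"xyz": [0,0,0],"spin": 0},
    {"xyz": [0,0,0],"spin": 0},
  ],
)

```text
time: 14.45
tool_pos: [510.3, 64.4, 184.2]
tcp_rot: [-3.141, -0.0, 1.656]
contact_force: [0.5, -0.1, -0.9]
grip_width: 43.8
finger_force: 30.0
```

```bash
python3 - <<'E'
from h import *
for i in range(3):
    o=bot.get_obs();print(np.round(o['contact_force'],1),np.round(o['tool_pos'],2),o['grip_width']); im=bot.capture('scene')
w=bot.capture('wrist')
cv2.imwrite('pics/s3.png',np.hstack([cv2.resize(im[130:280,220:420],None,fx=2,fy=2),cv2.resize(w,(400,300))]))
E
```

```text
[ 0.5 -0.1 -0.9] [510.34  64.39 184.24] 43.773580944712116
[ 0.4 -0.7 -0.9] [510.37  64.4  184.32] 43.789009103708764
[-0.2  0.1 -1.9] [510.42  64.36 184.42] 44.196295195070064
```

View pics/s3.png

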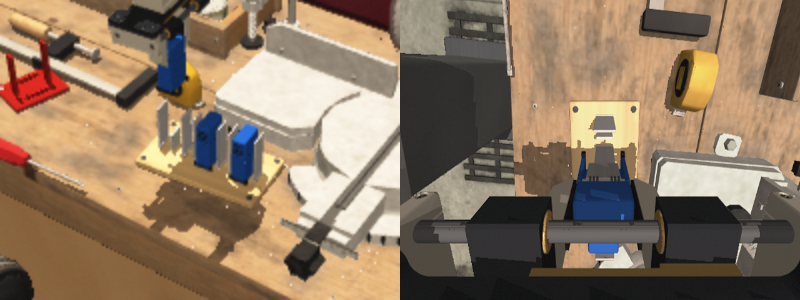

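The left view shows the weak clip hanging from the gripper with the two good clips still on their cards. Next I turn it and carry it to clear bench at about (480, 205).

Emit:
jog_arm(
  targets=[
    {"xyz": [0,0,0],"spin": 0.8},
    {"xyz": [0,0,0],"spin": 1},
    {"xyz": [0,0,0],"spin": 1},
    {"xyz": [0,0,0],"spin": 1},
    {"xyz": [0,0,0],"spin": 0.54},
    {"xyz": [0.2,-0.12,0],"spin": 0},
    {"xyz": [0.4,-0.26,0],"spin": 0},
    {"xyz": [0.4,-0.26,0],"spin": 0},
    {"xyz": [0.32,-0.2,0],"spin": 0},
    {"xyz": [0.2,-0.12,0],"spin": 0},
  ],
)

```text
time: 15.9
tool_pos: [479.0, 207.1, 184.7]
tcp_rot: [-3.141, -0.0, 1.225]
contact_force: [0.0, -0.5, -1.0]
grip_width: 43.8
finger_force: 30.0
```

Emit:
jog_arm(
  targets=[
    {"xyz": [0,0,0.1],"spin": 0},
    {"xyz": [0,0,0.2],"spin": 0},
    {"xyz": [0,0,0.3],"spin": 0},
    {"xyz": [0,0,0.3],"spin": 0},
    {"xyz": [0,0,0.3],"spin": 0},
    {"xyz": [0,0,0.2],"spin": 0},
    {"xyz": [0,0,0.1],"spin": 0},
    {"xyz": [0,0,0.05],"spin": 0},
    {"xyz": [0,0,0],"spin": 0},
    {"xyz": [0,0,0],"spin": 0},
  ],
)

```text
time: 17.15
tool_pos: [480.3, 205.0, 61.2]
tcp_rot: [3.141, -0.001, 1.222]
contact_force: [-0.2, -0.2, -1.0]
grip_width: 43.5
finger_force: 30.0
```

```bash
python3 - <<'E'
from h import *
for i in range(2):
    o=bot.get_obs();print(np.round(o['contact_force'],1),np.round(o['tool_pos'],2),o['tcp_rot']); im=bot.capture('scene')
E
```

```text
[-0.2 -0.2 -1. ] [480.32 205.01  61.21] [ 3.14062209e+00 -7.39371000e-04  1.22183404e+00]
[-0.4  0.3 -1.3] [480.29 205.03  61.2 ] [ 3.14060958e+00 -7.23168220e-04  1.22189773e+00]
```

Still 9–10 mm up. I'll lower slowly until it touches.

Emit:
jog_arm(
  targets=[
    {"xyz": [0,0,0.04],"spin": 0},
    {"xyz": [0,0,0.03],"spin": 0},
    {"xyz": [0,0,0.02],"spin": 0},
    {"xyz": [0,0,0.01],"spin": 0},
    {"xyz": [0,0,0.01],"spin": 0},
    {"xyz": [0,0,0],"spin": 0},
    {"xyz": [0,0,0],"spin": 0},
    {"xyz": [0,0,0],"spin": 0},
    {"xyz": [0,0,0],"spin": 0},
    {"xyz": [0,0,0],"spin": 0},
  ],
)

```text
time: 18.5
tool_pos: [479.9, 204.9, 51.9]
tcp_rot: [3.142, -0.0, 1.222]
contact_force: [-0.6, -0.3, -0.6]
grip_width: 43.9
finger_force: 30.0
```

Emit:
jog_arm(
  targets=[
    {"xyz": [0,0,0.005],"spin": 0},
    {"xyz": [0,0,0.005],"spin": 0},
    {"xyz": [0,0,0],"spin": 0},
    {"xyz": [0,0,0],"spin": 0},
    {"xyz": [0,0,0],"spin": 0},
    {"xyz": [0,0,0],"spin": 0},
    {"xyz": [0,0,0],"spin": 0},
    {"xyz": [0,0,0],"spin": 0},
    {"xyz": [0,0,0],"spin": 0},
    {"xyz": [0,0,0],"spin": 0},
  ],
)

```text
time: 19.75
tool_pos: [480.0, 205.0, 51.2]
tcp_rot: [3.141, -0.0, 1.222]
contact_force: [-2.1, -0.0, 5.6]
grip_width: 44.2
finger_force: 30.0
```

Emit:
jog_arm(
  gripper=68,
  targets=[
    {"xyz": [0,0,0],"spin": 0},
    {"xyz": [0,0,0],"spin": 0},
    {"xyz": [0,0,0],"spin": 0},
    {"xyz": [0,0,0],"spin": 0},
    {"xyz": [0,0,0],"spin": 0},
    {"xyz": [0,0,-0.1],"spin": 0},
    {"xyz": [0,0,-0.2],"spin": 0},
    {"xyz": [0,0,-0.3],"spin": 0},
    {"xyz": [0,0,-0.4],"spin": 0},
    {"xyz": [0,0,-0.4],"spin": 0},
  ],
)

```text
time: 21.0
tool_pos: [479.8, 204.9, 164.6]
tcp_rot: [3.141, -0.0, 1.222]
contact_force: [0.4, -0.3, 0.8]
grip_width: 62.3
finger_force: 0.0
```

Emit:
jog_arm(
  targets=[
    {"xyz": [0,0,0],"spin": -1},
    {"xyz": [0,0,0],"spin": -1},
    {"xyz": [0,0,0],"spin": -1},
    {"xyz": [0,0,0],"spin": -1},
    {"xyz": [0,0,0],"spin": -1},
    {"xyz": [0,0,0],"spin": -1},
    {"xyz": [0,0,0],"spin": -1},
    {"xyz": [0,0,0],"spin": -1},
    {"xyz": [0,0,0],"spin": -1},
    {"xyz": [0,0,0],"spin": -1},
  ],
)

```text
time: 22.25
tool_pos: [479.9, 204.9, 163.7]
tcp_rot: [3.141, 0.0, 2.225]
contact_force: [-0.3, 0.2, -0.4]
grip_width: 62.3
finger_force: 0.0
```

Emit:
jog_arm(
  targets=[
    {"xyz": [0,0,0],"spin": -1},
    {"xyz": [0,0,0],"spin": -1},
    {"xyz": [0,0,0],"spin": -1},
    {"xyz": [0,0,0],"spin": -1},
    {"xyz": [0,0,0],"spin": -1},
    {"xyz": [0,0,0],"spin": -0.71},
    {"xyz": [0,0,0],"spin": 0},
    {"xyz": [0,0,0],"spin": 0},
    {"xyz": [0,0,0],"spin": 0},
    {"xyz": [0,0,0],"spin": 0},
  ],
)

```text
time: 23.5
tool_pos: [479.9, 204.9, 163.1]
tcp_rot: [3.142, 0.0, 2.792]
contact_force: [-0.1, 0.8, -0.3]
grip_width: 62.4
finger_force: 0.0
```

```bash
python3 - <<'E'
from h import *
o=bot.get_obs();print(np.round(o['contact_force'],1),np.round(o['tool_pos'],2),o['tcp_rot'],o['grip_width'])
im,c=snap('wrist','w4');np.save('c4.npy',c)
E
```

```text
[-0.1  0.8 -0.3] [479.91 204.94 163.07] [3.14150906e+00 3.44276912e-07 2.79242407e+00] 62.38770282446607
```

View pics/w4.png

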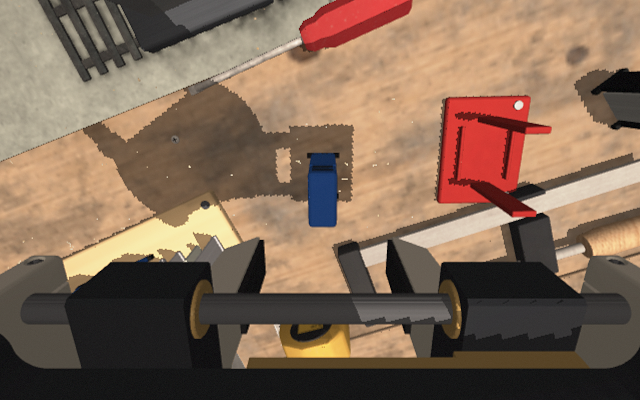

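The clip stands upright and centred between the fingers at (322,190). The holder is at about (487,150), with its base corners near (445,97), (530,97) and (439,201). I'll fit the holder numerically and overlay the result.

```bash
python3 - <<'E'
from h import *
from scipy.optimize import least_squares
c=np.load('c4.npy',allow_pickle=True).item()
im=cv2.imread('pics/w4.png')
def W(p,l):
  x,y,a=p;return [x+np.cos(a)*l[0]-np.sin(a)*l[1],y+np.sin(a)*l[0]+np.cos(a)*l[1],l[2]]
g=[506,349,np.radians(-20)]
# which model corners sit nearest
px=np.array([(445,97),(530,97),(438,201)])
L=[(sx*50,sy*37.5,8) for sx in(1,-1) for sy in(1,-1)]
L=[min(L,key=lambda l:np.hypot(*(np.array(proj(c,W(g,l)))-q))) for q in px]
r=least_squares(lambda p:np.ravel([np.array(proj(c,W(p,l)))-q for l,q in zip(L,px)]),g)
p=r.x;print(p,np.degrees(p[2]),r.fun)
def dr(pts,col): cv2.polylines(im,[np.int32(np.round([proj(c,W(p,l)) for l in pts]))],1,col,1)
dr([(50,37.5,8),(50,-37.5,8),(-50,-37.5,8),(-50,37.5,8)],(0,255,255))
for s in(1,-1): dr([(s*28,9,86),(s*28,-9,86),(s*28,-9,8),(s*28,9,8)],(0,255,0))
dr([(50,21,14),(50,-21,14),(-50,-21,14),(-50,21,14)],(255,255,0))
cv2.imwrite('pics/w4o.png',cv2.resize(im[80:235,420:570],None,fx=3.8,fy=3.8))
E
```

```text
[ 5.06408436e+02  3.47379041e+02 -3.30183841e-01] -18.91814055384895 [ 0.42089509 -0.39739081  1.30040752 -2.06173556 -1.901154    3.13649464]
```

View pics/w4o.png

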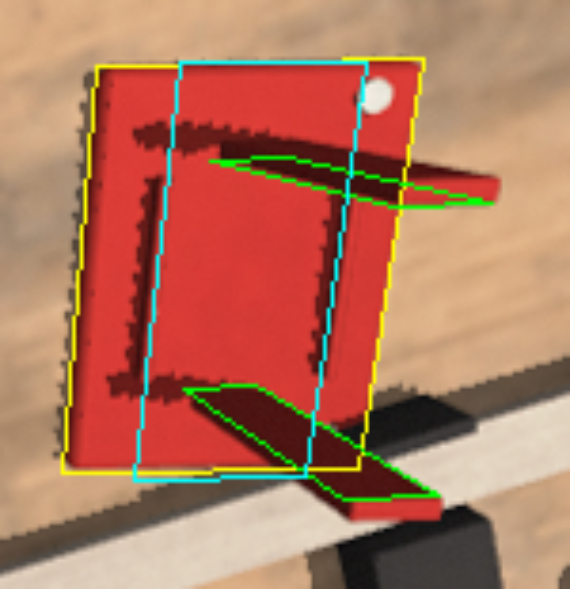

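Emit:
jog_arm(
  targets=[
    {"xyz": [0,0,0.1],"spin": 0},
    {"xyz": [0,0,0.2],"spin": 0},
    {"xyz": [0,0,0.3],"spin": 0},
    {"xyz": [0,0,0.3],"spin": 0},
    {"xyz": [0,0,0.25],"spin": 0},
    {"xyz": [0,0,0.15],"spin": 0},
    {"xyz": [0,0,0.07],"spin": 0},
    {"xyz": [0,0,0.03],"spin": 0},
    {"xyz": [0,0,0],"spin": 0},
    {"xyz": [0,0,0],"spin": 0},
  ],
)

```text
time: 24.8
tool_pos: [480.2, 205.0, 51.6]
tcp_rot: [3.141, 0.001, 2.793]
contact_force: [0.1, 0.1, 0.4]
grip_width: 62.7
finger_force: 0.0
```

The fit puts the holder at (506.4, 347.4) with a yaw of −18.9°, and the plate tops and base match to 1–2 mm. I'll grip the broad faces now.

Emit:
jog_arm(
  gripper=10,
  targets=[
    {"xyz": [0,0,0],"spin": 0},
    {"xyz": [0,0,0],"spin": 0},
    {"xyz": [0,0,0],"spin": 0},
    {"xyz": [0,0,0],"spin": 0},
    {"xyz": [0,0,0],"spin": 0},
    {"xyz": [0,0,0],"spin": 0},
    {"xyz": [0,0,0],"spin": 0},
    {"xyz": [0,0,0],"spin": 0},
    {"xyz": [0,0,0],"spin": 0},
    {"xyz": [0,0,0],"spin": 0},
  ],
)

```text
time: 26.05
tool_pos: [479.9, 205.0, 51.0]
tcp_rot: [3.142, -0.0, 2.793]
contact_force: [-0.2, -0.1, 0.4]
grip_width: 22.4
finger_force: 30.0
```

Emit:
jog_arm(
  targets=[
    {"xyz": [0,0,-0.05],"spin": 0},
    {"xyz": [0,0,-0.15],"spin": 0},
    {"xyz": [0,0,-0.25],"spin": 0},
    {"xyz": [0,0,-0.3],"spin": 0},
    {"xyz": [0,0,-0.3],"spin": 0},
    {"xyz": [0,0,-0.3],"spin": 0},
    {"xyz": [0,0,-0.2],"spin": 0},
    {"xyz": [0,0,-0.1],"spin": -0.19},
    {"xyz": [0,0,0],"spin": 0},
    {"xyz": [0,0,0],"spin": 0},
  ],
)

```text
time: 27.3
tool_pos: [479.5, 204.8, 182.5]
tcp_rot: [-3.141, -0.001, 2.812]
contact_force: [-1.1, -0.5, -1.1]
grip_width: 21.5
finger_force: 30.0
```

```bash
python3 - <<'E'
from h import *
o=bot.get_obs();t=o['tool_pos'];a=o['tcp_rot'][2];print(t,o['tcp_rot'],o['contact_force'],o['grip_width'])
d=np.array([506.4,347.4])-t[:2];print((d@[np.cos(a),np.sin(a)])/80,(d@[np.sin(a),-np.cos(a)])/80)
E
```

```text
[479.53237047 204.80740446 182.46297695] [-3.14103776e+00 -9.73502130e-04  2.81169142e+00] [-1.08512092 -0.52116265 -1.05973088] 21.465951654196832
0.2596754668015161 1.7950869230541948
```

Emit:
jog_arm(
  targets=[
    {"xyz": [0.03,0.2,0],"spin": 0},
    {"xyz": [0.05,0.35,0],"spin": 0},
    {"xyz": [0.05,0.4,0],"spin": 0},
    {"xyz": [0.05,0.4,0],"spin": 0},
    {"xyz": [0.05,0.3,0],"spin": 0},
    {"xyz": [0.03,0.145,0],"spin": 0},
    {"xyz": [0,0,0],"spin": 0},
    {"xyz": [0,0,0.2],"spin": 0},
    {"xyz": [0,0,0.2],"spin": 0},
    {"xyz": [0,0,0],"spin": 0},
  ],
)

```text
time: 28.55
tool_pos: [505.7, 346.4, 148.8]
tcp_rot: [-3.138, -0.003, 2.811]
contact_force: [0.5, 0.4, -1.2]
grip_width: 21.5
finger_force: 30.0
```

```bash
python3 - <<'E'
from h import *
o=bot.get_obs();print(o['tool_pos'],o['tcp_rot'],o['contact_force'])
im,c=snap('wrist','w5')
p=[506.4,347.4,np.radians(-18.9)]
def W(l):
  x,y,a=p;return [x+np.cos(a)*l[0]-np.sin(a)*l[1],y+np.sin(a)*l[0]+np.cos(a)*l[1],l[2]]
def dr(pts,col): cv2.polylines(im,[np.int32(np.round([proj(c,W(l)) for l in pts]))],1,col,1)
dr([(50,37.5,8),(50,-37.5,8),(-50,-37.5,8),(-50,37.5,8)],(0,255,255))
for s in(1,-1): dr([(s*28,9,86),(s*28,-9,86),(s*28,-9,8),(s*28,9,8)],(0,255,0))
cv2.imwrite('pics/w5o.png',cv2.resize(im[90:330,200:440],None,fx=2.4,fy=2.4))
E
```

```text
[505.72109151 346.35052314 148.79816547] [-3.13848484e+00 -3.00838730e-03  2.81092689e+00] [ 0.50544052  0.35317903 -1.20799023]
```

View pics/w5o.png

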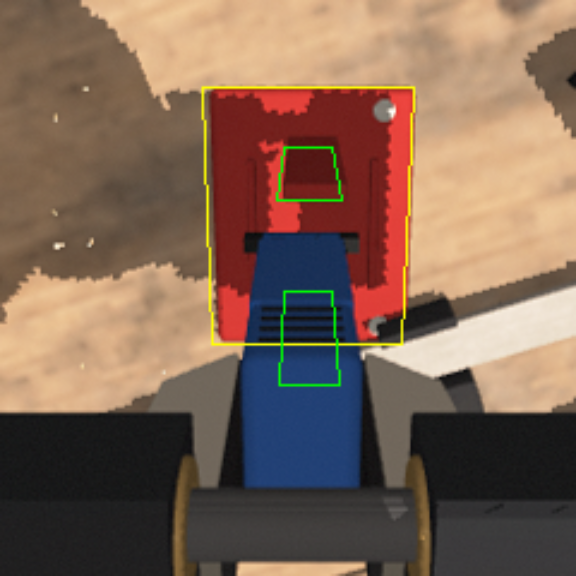

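The overlay agrees with the holder base and the far plate to about 1 mm. The clip sits centred over the floor with its feet bar at (300,242), so I'll lower it.

Emit:
jog_arm(
  targets=[
    {"xyz": [0,0.01,0],"spin": 0},
    {"xyz": [0,0,0.1],"spin": 0},
    {"xyz": [0,0,0.2],"spin": 0},
    {"xyz": [0,0,0.2],"spin": 0},
    {"xyz": [0,0,0.2],"spin": 0},
    {"xyz": [0,0,0.2],"spin": 0},
    {"xyz": [0,0,0.1],"spin": 0},
    {"xyz": [0,0,0.05],"spin": 0},
    {"xyz": [0,0,0],"spin": 0},
    {"xyz": [0,0,0],"spin": 0},
  ],
)

```text
time: 29.85
tool_pos: [507.4, 348.5, 67.7]
tcp_rot: [3.141, 0.001, 2.812]
contact_force: [-0.0, -0.1, -1.0]
grip_width: 21.6
finger_force: 30.0
```

Emit:
jog_arm(
  targets=[
    {"xyz": [0,0,0.04],"spin": 0},
    {"xyz": [0,0,0.03],"spin": 0},
    {"xyz": [0,0,0.02],"spin": 0},
    {"xyz": [0,0,0.01],"spin": 0},
    {"xyz": [0,0,0],"spin": 0},
    {"xyz": [0,0,0],"spin": 0},
    {"xyz": [0,0,0],"spin": 0},
    {"xyz": [0,0,0],"spin": 0},
    {"xyz": [0,0,0],"spin": 0},
    {"xyz": [0,0,0],"spin": 0},
  ],
)

```text
time: 31.1
tool_pos: [507.0, 348.3, 59.1]
tcp_rot: [3.141, 0.0, 2.812]
contact_force: [0.3, -0.1, -1.1]
grip_width: 21.9
finger_force: 30.0
```

Emit:
jog_arm(
  targets=[
    {"xyz": [0,0,0.005],"spin": 0},
    {"xyz": [0,0,0.005],"spin": 0},
    {"xyz": [0,0,0],"spin": 0},
    {"xyz": [0,0,0],"spin": 0},
    {"xyz": [0,0,0],"spin": 0},
    {"xyz": [0,0,0],"spin": 0},
    {"xyz": [0,0,0],"spin": 0},
    {"xyz": [0,0,0],"spin": 0},
    {"xyz": [0,0,0],"spin": 0},
    {"xyz": [0,0,0],"spin": 0},
  ],
)

```text
time: 32.35
tool_pos: [507.1, 348.3, 58.9]
tcp_rot: [3.141, 0.0, 2.812]
contact_force: [-1.1, -0.9, 5.9]
grip_width: 21.3
finger_force: 30.0
```

Emit:
jog_arm(
  gripper=60,
  targets=[
    {"xyz": [0,0,0],"spin": 0},
    {"xyz": [0,0,0],"spin": 0},
    {"xyz": [0,0,0],"spin": 0},
    {"xyz": [0,0,0],"spin": 0},
    {"xyz": [0,0,0],"spin": 0},
    {"xyz": [0,0,-0.1],"spin": 0},
    {"xyz": [0,0,-0.2],"spin": 0},
    {"xyz": [0,0,-0.4],"spin": 0},
    {"xyz": [0,0,-0.4],"spin": 0},
    {"xyz": [0,0,-0.4],"spin": 0},
  ],
)

```text
time: 33.6
tool_pos: [507.1, 348.4, 180.8]
tcp_rot: [3.14, 0.001, 2.812]
contact_force: [0.3, -0.2, -0.2]
grip_width: 55.2
finger_force: 0.0
```

Emit:
jog_arm(
  targets=[
    {"xyz": [0,0,-0.2],"spin": 0},
    {"xyz": [0,0,0],"spin": 0},
    {"xyz": [0,0,0],"spin": 0},
    {"xyz": [0,0,0],"spin": 0},
    {"xyz": [0,0,0],"spin": 0},
    {"xyz": [0,0,0],"spin": 0},
    {"xyz": [0,0,0],"spin": 0},
    {"xyz": [0,0,0],"spin": 0},
    {"xyz": [0,0,0],"spin": 0},
    {"xyz": [0,0,0],"spin": 0},
  ],
)

```text
time: 34.85
tool_pos: [507.0, 348.3, 194.3]
tcp_rot: [3.141, 0.0, 2.812]
contact_force: [-0.2, -1.0, 1.3]
grip_width: 55.1
finger_force: 0.0
```

```bash
python3 - <<'E'
from h import *
im=bot.capture('scene');w=bot.capture('wrist')
cv2.imwrite('pics/s6.png',np.hstack([cv2.resize(im[130:250,190:370],(450,300)),w[90:390,180:500]]))
E
```

```text
(no output)
```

View pics/s6.png

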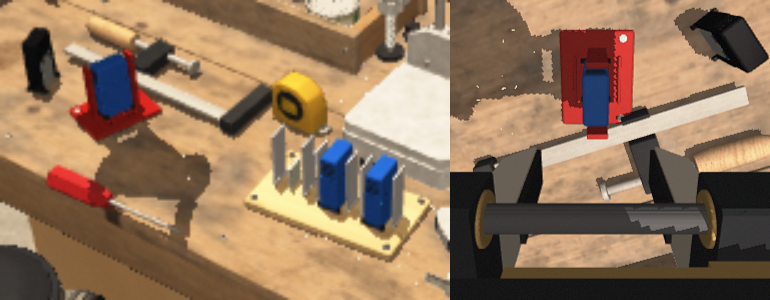

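The clip stands upright between the holder's plates at (113,87). The good clips are on their cards, the tape hasn't moved, and the gripper is clear.

```bash
python3 -c "
from plant import bot
print(bot.close_job())"
```

```text
the job is handed in; nothing more can be done
None
```

The weak clip slid at about 2 N on the first tug; I stood it on the bench, regripped it by its broad faces, stood it upright in the red holder and handed the job in, not tugging the other two, which are still on their cards with the tape measure unmoved.

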